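# Switch the circuit from kettle to grinder and grind the coffee

### The arm

A 6-joint arm with a two-finger parallel gripper is mounted at the origin on the work surface. World frame = base frame: x ahead of the robot, y to its left, z up, the work surface at z = 0. Lengths are in m, angles in rad, forces in N, time in s.
With the tool pointing down it reaches from about 0.25 to 0.8 m from the base axis. Payload 8.5 kg.
Tool frame: the origin (TCP) lies on the front face of the gripper's body, between the roots of the fingers; the fingertips stand 73 mm ahead of it and the grasp point (between the pads) lies 54 mm ahead of it (bot.grip_depth is the distance from the TCP to the grasp point, in m); z points along the fingers, y is the line along which they close (so a half turn about z gives the same grasp; the last joint's range is limited). The gripper opens to 85 mm and grips with 20 to 120 N. Pads are 22 mm wide; open, the fingers measure 114 mm over their backs; the gripper's body (76 mm by 85 mm) begins 54 mm behind the grasp point. The pads swing forward as they close: fully open they stand 13 mm farther back than shut.
Start: joints at [-1.112, 0.238, -0.013, 1.319, 0, 1.571], TCP at [0.232, -0.471, 0.304] pointing down, gripper open.
Joint ranges: [-2.66, 2.66], [-1.03, 1.9], [-1.14, 1.46], [-1.82, 2.27], [-1.45, 1.34], [-3.14, 3.14]. Speed limits (rad/s): [2.22, 2.22, 2.79, 3.14, 3.14, 3.14].

### API

Orientations are given as a unit quaternion [x, y, z, w].
In Python, from cell import bot gives the robot as it stands.
- The arm moves only by the shell command python3 -m inch 'ROWS' [FORCE]. ROWS is JSON, a list of rows, each a list of 3 entries, a list of its own where there are three numbers: the shift along the tool's x, y, z in cm, then the turn, a rotation vector about the tool's x, y, z in rad, then the opening, from 0 (shut) to 1 (fully open). A call has 1 to 8 rows; each row shifts and turns the commanded pose from where the row before left it, along the tool's axes as they then stand; what a row does not reach is not made up. A row lasts 1/10 s, in which the tool goes at most 50 mm and 8.59 degrees, less where a joint would pass 70% of its speed; a pose out of reach is approached as far as the arm can. A call with a gripper value outside its range is refused whole. The fingers move at their own pace and stop on an object; FORCE is the grip in N (left out, the last holds). Time passes only in rows, so rows that do not move let the fingers close. It gives the time, the measured TCP pose, the force, the opening and the grip force at its end, in the units of the state.
- bot.state(): the state, without advancing time (a new reading comes with each control period).
- bot.read_camera(name): name is "side" or "top" or "wrist"; returns a dict with "pixels" (400x640x3 uint8, blue, green, red), "range_z" (400x640 float32, m along the optical axis (not along the pixel's ray), 0 where there is no reading), "intrinsics" (3x3 intrinsics, pixels), "camera_from_world" (4x4, takes a point from world to camera coordinates); the wrist camera has in their place "T_tool_cam" (4x4, takes a point from camera to tool coordinates, whose origin is the TCP and whose axes are the flange's). Camera axes: x right, y down, z forward; pixel columns grow to the right and rows downward; lengths in m; the calibration is good to about 2 mm. A picture is of the moment at which its call begins: read the wrist's pose just before it.
- bot.sign_off(): hands the job in; it is judged then, once.
The state is a dict: "t": time; "qpos": joint angles; "qd": joint speeds; "joint_efforts": joint torques, N m; "eef_pos": TCP position; "orientation": TCP orientation; "contact_force": force on the tool from outside, world axes, zero at the start; "wrist_torque": the same for the moment, N m; "grip_width": finger opening in m; "finger_force": force on a finger pad.
Only numpy, scipy, OpenCV 4.12 (cv2) and the standard library are available. Lean on these libraries where they do the work, as an engineer would, in place of code of your own. Each camera call takes 0.05 s, during which the arm holds its last target. There are 200 camera calls.

### The job

Press the red rocker (kettle) over to off, then the green rocker (grinder) over to on, then push the grinder's cream lid right down, keep it down for at least three seconds and let it come up again. A rocker is on when its half away from the robot, with the white dot, is down; closed fingertips do it best. The kettle must be off before the grinder is switched on; only press, never pick up or shift the grinder, and leave the yellow and blue rockers and everything else as they stand.

Things in the scene. Friction and masses are not known exactly. Their poses are not given: they have to be found in the camera images.
- panel: fixed low aluminium switch panel, 100 x 270 x 35 mm, origin at the centre of its underside, x across it away from the robot, y along it. Four rocker switches stand in a row along y at -87, -29, 29 and 87 mm, in any order, told by colour; their black frames rise 8 mm above the panel
- kettle_switch_mid (a point): kettle switch, red: point on its tilt axis, 47 mm above the counter, as high as the top of a half pressed level. x across the panel away from the robot, y along it, z up. The rocker is a V of two halves, each 26 mm long (x), 30 wide (y); the raised one slopes at 0.4 rad up to 10 mm above this point at its outer end. Press it 14 to 20 mm out along x until level
- kettle_rocker (a joint): red rocker, tilt in rad, -0.2 to 0.2; starts ON. +0.2 = ON: half away from the robot (white dot, switch's +x) down and level. -0.2 = OFF: half towards the robot (-x) down and level. It stays where it is left; 2 to 4 N on the raised half tips it
- grinder_switch_mid (a point): grinder switch, green: point on its tilt axis, 47 mm above the counter, as high as the top of a half pressed level. x across the panel away from the robot, y along it, z up. The rocker is a V of two halves, each 26 mm long (x), 30 wide (y); the raised one slopes at 0.4 rad up to 10 mm above this point at its outer end. Press it 14 to 20 mm out along x until level
- grinder_rocker (a joint): green rocker, tilt in rad, -0.2 to 0.2; starts OFF. +0.2 = ON: half away from the robot (white dot, switch's +x) down and level. -0.2 = OFF: half towards the robot (-x) down and level. It stays where it is left; 2 to 4 N on the raised half tips it
- toaster_switch_mid (a point): toaster switch (leave alone), yellow: point on its tilt axis, 47 mm above the counter, as high as the top of a half pressed level. x across the panel away from the robot, y along it, z up. The rocker is a V of two halves, each 26 mm long (x), 30 wide (y); the raised one slopes at 0.4 rad up to 10 mm above this point at its outer end. Press it 14 to 20 mm out along x until level
- toaster_rocker (a joint): yellow rocker, tilt in rad, -0.2 to 0.2; starts and stays ON. +0.2 = ON: half away from the robot (white dot, switch's +x) down and level. -0.2 = OFF: half towards the robot (-x) down and level. It stays where it is left; 2 to 4 N on the raised half tips it
- lamp_switch_mid (a point): lamp switch (leave alone), blue: point on its tilt axis, 47 mm above the counter, as high as the top of a half pressed level. x across the panel away from the robot, y along it, z up. The rocker is a V of two halves, each 26 mm long (x), 30 wide (y); the raised one slopes at 0.4 rad up to 10 mm above this point at its outer end. Press it 14 to 20 mm out along x until level
- lamp_rocker (a joint): blue rocker, tilt in rad, -0.2 to 0.2; starts and stays OFF. +0.2 = ON: half away from the robot (white dot, switch's +x) down and level. -0.2 = OFF: half towards the robot (-x) down and level. It stays where it is left; 2 to 4 N on the raised half tips it
- grinder: loose round steel coffee grinder, 96 mm across at the foot, 88 mm above, 192 mm tall with its lid, about 1 kg, origin at the centre of its underside, z up. It grinds while its lid is pushed down
- lid_top (a point): centre of the top of the grinder's round cream-coloured lid (86 mm across, flat top 36 mm across), 192 mm above the counter when up; it moves down with the lid
- grinder_lid (a joint): travel of the grinder's lid in m: 0 up, 0.007 pushed right down; the spring takes about 2 N to start and 6 N when right down, and lifts the lid again
- espresso_cup: white cup, 62 mm across, 55 mm tall, beyond the panel; origin under its centre
- spoon: steel spoon, 140 mm long, lying on the robot's side of the panel; origin on its underside
- salt_mill: white mill, 52 mm across, 135 mm tall, beyond the grinder; origin under its centre
- pepper_mill: dark wooden mill, 52 mm across, 135 mm tall, beyond the grinder; origin under its centre
- bean_jar: amber jar of coffee beans, 68 mm across, 100 mm tall, on the robot's side of the grinder; origin under its centre
- mug: blue mug, 80 mm across, 90 mm tall, in the middle, beyond the panel and grinder; origin under its centre
Mind the look-alikes: they are no part of the job. What is shaped like the grinder but pink or purple is not meant.

How it is judged:
By the outcome, as a careful person would: the job done as asked, in the order asked, and still so for the second after the job is handed in, with the robot touching nothing.
It also fails if it takes over 61 s, if anything falls off the work surface, if the arm or the gripper's body presses on something with over 40 N, if the wrist force passes 120 N, or if a joint passes its speed limit or range.

## Working session

There is one attempt and no reset: what is moved stays moved. The work goes in short steps, Python scripts to look and compute and a shell command to move; the robot and the scene stay as the last step left them, time stands still between calls to the robot, and variables do not carry over. Pictures are saved under pics/ and viewed, at most 10 in all, crops included, and the job is handed in when it is done.

```bash
mkdir -p pics; python3 - <<'E'
from cell import bot
import cv2,numpy as np
s=bot.state();print(s)
for n in("top","side"):
    c=bot.read_camera(n);cv2.imwrite(f"pics/{n}1.png",c["pixels"]);np.savez(f"{n}1.npz",**{k:c[k] for k in c if k!='name'})
    print(n,c["intrinsics"],c["camera_from_world"])
E
```

```text
{'t': 0.0, 'qpos': array([-1.11195201e+00,  2.38778667e-01, -1.42326190e-02,  1.31917673e+00,
       -2.05874977e-05,  1.57076913e+00]), 'qd': array([-0.00248835,  0.00036067,  0.00091867,  0.00088767, -0.0003316 ,
        0.00135038]), 'joint_efforts': array([-4.34771675e-03, -5.38776469e+01,  3.46441054e+01,  1.83545449e-02,
       -3.58185625e-04,  7.15489428e-07]), 'eef_pos': array([ 0.23239469, -0.47043574,  0.30328707]), 'orientation': array([ 9.73794637e-01,  2.27428055e-01, -1.68259824e-04, -6.75271572e-04]), 'contact_force': array([-0.74628779,  0.25395819,  0.28369237]), 'wrist_torque': array([ 0.01129133, -0.01311352, -0.01418064]), 'finger_force': 0.0, 'grip_width': 0.08526662652109722}
top [[385.28816098   0.         318.8417687 ]
 [  0.         385.28816098 206.64330712]
 [  0.           0.           1.        ]] [[ 0.13161987 -0.99129894  0.00162101 -0.03670729]
 [-0.97003224 -0.12913274 -0.20582078  0.62514873]
 [ 0.20423925  0.02551767 -0.97858836  0.99699539]
 [ 0.          0.          0.          1.        ]]
side [[388.14165628   0.         316.52835178]
 [  0.         388.14165628 198.91188678]
 [  0.           0.           1.        ]] [[-0.71884212 -0.69502379 -0.0144202   0.45229551]
 [-0.49593971  0.52725069 -0.68996414  0.3709392 ]
 [ 0.48714455 -0.48882373 -0.7236999   0.63205524]
 [ 0.          0.          0.          1.        ]]
```

View pics/top1.png

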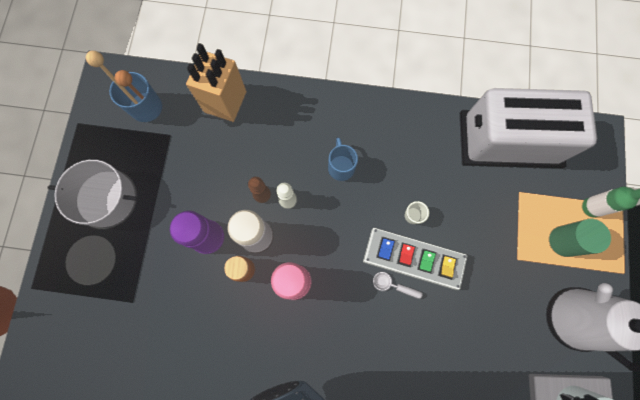

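View pics/side1.png

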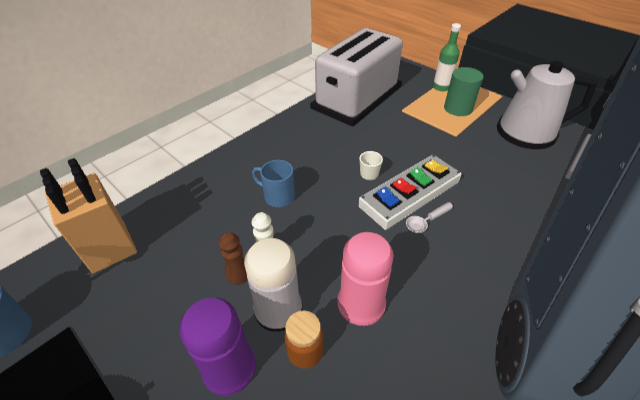

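The top view shows the switches blue (386,249), red (407,255), green (427,261) and yellow (448,266). The cream-lidded grinder is at (247,228), between the purple and pink look-alikes.

```bash
cat > h.py <<'E'
import cv2,numpy as np
def world(uv,K,T,z):
    uv=np.atleast_2d(uv).astype(float);R=T[:3,:3];o=-R.T@T[:3,3]
    d=(np.c_[uv,np.ones(len(uv))]@np.linalg.inv(K).T)@R
    return o+d*((z-o[2])/d[:,2])[:,None]
def cloud(c):
    K,T,D=c["intrinsics"],c["camera_from_world"],c["range_z"]
    v,u=np.mgrid[:400,:640]
    P=np.stack([(u-K[0,2])/K[0,0]*D,(v-K[1,2])/K[1,1]*D,D],-1)-T[:3,3]
    return P@T[:3,:3]
H={"red":[(0,8),(172,180)],"green":[(50,75)],"yellow":[(20,32)],"blue":[(105,125)]}
def mask(img,n,s=130,v=60):
    h=cv2.cvtColor(img,cv2.COLOR_BGR2HSV)
    return sum(cv2.inRange(h,(a,s,v),(b,255,255)) for a,b in H[n])
E
python3 - <<'E'
from h import *
B={"top":((362,228),(470,290)),"side":((355,150),(465,225))}
for n in("top","side"):
    c=dict(np.load(n+"1.npz"));K,T=c["intrinsics"],c["camera_from_world"];W=cloud(c)
    (a,b),(d,e)=B[n]; roi=np.zeros((400,640),np.uint8);roi[b:e,a:d]=255
    for k in H:
        m=mask(c["pixels"],k)&roi;u=np.array(np.nonzero(m)[::-1]).T.mean(0)
        print(n,k,(m>0).sum(),u.round(1),world(u,K,T,.05)[0].round(4),np.median(W[m>0],0).round(4))
    ok=(roi>0)&(W[...,2]>.03)&(W[...,2]<.06)&(c["range_z"]>0)
    print(cv2.minAreaRect(W[ok][:,:2].astype(np.float32)*1000),np.percentile(W[ok],[0,50,100],axis=0).round(3)[:, 2])
    # cream lid
    h=cv2.cvtColor(c["pixels"],cv2.COLOR_BGR2HSV);m=cv2.inRange(h,(12,15,120),(32,110,255))
    ok=(m>0)&(W[...,2]>.14)&(W[...,2]<.21)&(abs(W[...,0]-.4)<.3)
    P=W[ok];t=P[P[:,2]>np.percentile(P[:,2],99)-.004]
    print(n,"lid",len(P),P[:,2].max(),len(t),t.mean(0),cv2.minEnclosingCircle(P[:,:2].astype(np.float32)))
E
```

```text
top red 207 [406.4 254.3] [ 0.5276 -0.2077  0.05  ] [ 0.5274 -0.2071  0.0491]
top green 158 [426.6 261.3] [ 0.5159 -0.2638  0.05  ] [ 0.515  -0.2635  0.0487]
top yellow 212 [447.9 266.5] [ 0.5096 -0.3221  0.05  ] [ 0.5092 -0.3218  0.0489]
top blue 202 [385.7 248.9] [ 0.5348 -0.1504  0.05  ] [ 0.5342 -0.1496  0.0484]
((523.5217895507812, -235.70553588867188), (269.90936279296875, 100.35315704345703), 81.0804672241211) [0.03  0.037 0.06 ]
top lid 893 0.196641367660611 240 [0.5297303  0.21293959 0.1926584 ] ((0.5287023186683655, 0.2156997174024582), 0.043534055352211)
side red 202 [403.8 186.1] [ 0.5264 -0.2026  0.05  ] [ 0.5277 -0.2036  0.0474]
side green 193 [420.8 177. ] [ 0.5145 -0.2584  0.05  ] [ 0.5159 -0.2597  0.0471]
side yellow 174 [435.4 166.9] [ 0.5083 -0.3159  0.05  ] [ 0.5101 -0.3171  0.0472]
side blue 232 [387.5 197. ] [ 0.5331 -0.1455  0.05  ] [ 0.535  -0.1469  0.047 ]
((573.9013671875, -244.0433349609375), (271.4496154785156, 202.4227294921875), 81.03958129882812) [0.03  0.037 0.058]
side lid 2046 0.19393421466805005 845 [0.52768811 0.21677384 0.19058081] ((0.5282372832298279, 0.2166971117258072), 0.043124083429574966)
```

```bash
cat >> h.py <<'E'
from scipy.spatial.transform import Rotation as Ro
def go(s,p,yaw=-.1557):
    R=Ro.from_quat(s["orientation"]);W=Ro.from_euler('z',yaw)*Ro.from_euler('x',np.pi)
    print("t",s["t"],"pos",s["eef_pos"].round(4),"F",s["contact_force"].round(1),"grip",round(s["grip_width"],3))
    print("shift cm",(R.inv().apply(np.array(p)-s["eef_pos"])*100).round(2),"turn",(R.inv()*W).as_rotvec().round(3))
E
python3 -m inch '[[[0,0,0],[0,0,0.123],0],[[0,0,0],[0,0,0.123],0],[[0,0,0],[0,0,0.123],0],[[0,0,0],[0,0,0.123],0],[[0,0,0],[0,0,0.123],0]]'
python3 -m inch '[[[2.9,-3.8,0],[0,0,0],0],[[2.9,-3.8,0],[0,0,0],0],[[2.9,-3.8,0],[0,0,0],0],[[2.9,-3.8,0],[0,0,0],0],[[2.9,-3.8,0],[0,0,0],0],[[2.9,-3.8,0],[0,0,0],0],[[0,0,0],[0,0,0],0],[[0,0,0],[0,0,0],0]]'
python3 - <<'E'
from h import *
from cell import bot
go(bot.state(),[.5112,-.2024,.20])
E
```

```text
t: 0.6
eef_pos: [0.2324, -0.4705, 0.3035]
orientation: [0.997, -0.081, -0.0, -0.0]
contact_force: [0.6, -0.1, 0.0]
grip_width: 0.0124
finger_force: 0.0
t: 1.4
eef_pos: [0.4403, -0.2716, 0.3034]
orientation: [0.997, -0.077, -0.001, -0.0]
contact_force: [-0.0, 0.3, -0.6]
grip_width: 0.0001
finger_force: 0.0
t 1.4 pos [ 0.4403 -0.2716  0.3034] F [-0.   0.3 -0.6] grip 0.0
shift cm [ 5.96 -7.92 10.34] turn [-0.     0.001  0.002]
```

```bash

python3 -m inch '[[[2,-2.6,0],[0,0,0],0],[[2,-2.6,0],[0,0,0],0],[[2,-2.7,2],[0,0,0],0],[[0,0,4],[0,0,0],0],[[0,0,4],[0,0,0],0],[[0,0,0],[0,0,0],0],[[0,0,0],[0,0,0],0]]'
python3 - <<'E'
from h import *
from cell import bot
s=bot.state();go(s,[.5112,-.2024,.135])
c=bot.read_camera("wrist");print(c["T_tool_cam"].round(3));cv2.imwrite("pics/w1.png",c["pixels"])
T=np.eye(4);T[:3,:3]=Ro.from_quat(s["orientation"]).as_matrix();T[:3,3]=s["eef_pos"]
c["camera_from_world"]=np.linalg.inv(T@c["T_tool_cam"]);W=cloud(c)
for k in H:
    m=mask(c["pixels"],k);n,l,st,ce=cv2.connectedComponentsWithStats(m)
    for i in range(1,n):
        if st[i,4]>300: print(k,st[i],ce[i].round(),world(ce[i],c["intrinsics"],c["camera_from_world"],.05)[0].round(4),np.median(W[l==i],0).round(4))
E
```

```text
t: 2.1
eef_pos: [0.5106, -0.2048, 0.2044]
orientation: [0.997, -0.079, -0.001, -0.0]
contact_force: [0.1, -0.5, 0.2]
grip_width: 0.0004
finger_force: 0.0
t 2.1 pos [ 0.5106 -0.2048  0.2044] F [ 0.1 -0.5  0.2] grip 0.0
shift cm [ 0.03 -0.24  6.94] turn [-0.     0.001 -0.002]
[[-0.    -0.948 -0.318  0.082]
 [ 1.     0.    -0.001 -0.001]
 [ 0.001 -0.318  0.948 -0.069]
 [ 0.     0.     0.     1.   ]]
red [ 293  143   46   74 3120] [315. 181.] [ 0.5307 -0.2079  0.05  ] [ 0.5293 -0.2074  0.047 ]
green [ 373  148   51   68 1656] [398. 171.] [ 0.5286 -0.2655  0.05  ] [ 0.5295 -0.2649  0.0497]
yellow [ 454  143   52   74 2290] [478. 173.] [ 0.5184 -0.3209  0.05  ] [ 0.5176 -0.3222  0.0461]
blue [ 208  147   51   69 2890] [234. 182.] [ 0.5388 -0.1513  0.05  ] [ 0.5377 -0.1505  0.047 ]
```

View pics/w1.png

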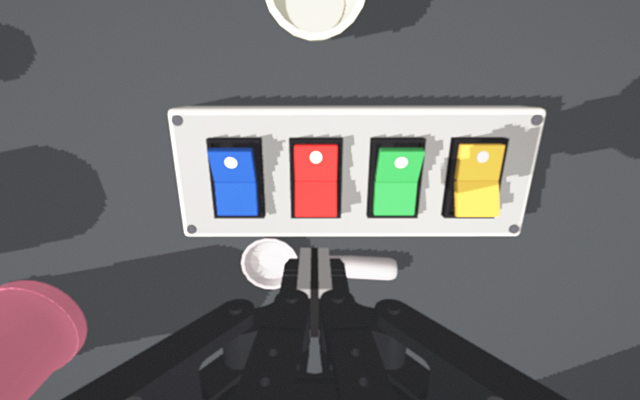

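The wrist view shows red at (315,181), with its dot half away from the robot level. The closed fingertips at (315,250) are in line with it, so I'm descending.

```bash

python3 -m inch '[[[0.1,0,3],[0,0,0],0],[[0,0,3],[0,0,0],0],[[0,0,0.8],[0,0,0],0],[[0,0,0.3],[0,0,0],0],[[0,0,0.3],[0,0,0],0],[[0,0,0.3],[0,0,0],0],[[0,0,0.3],[0,0,0],0],[[0,0,0],[0,0,0],0]]'
python3 -m inch '[[[0,0,0.2],[0,0,0],0],[[0,0,0],[0,0,0],0]]'
```

```text
t: 2.95
eef_pos: [0.5126, -0.2041, 0.1243]
orientation: [0.997, -0.078, 0.0, 0.0]
contact_force: [-0.2, -0.5, 1.5]
grip_width: 0.0
finger_force: 0.6
t: 3.15
eef_pos: [0.5124, -0.204, 0.1219]
orientation: [0.997, -0.078, -0.0, 0.0]
contact_force: [-0.6, -1.3, 1.8]
grip_width: 0.0001
finger_force: 0.7
```

```bash

python3 -m inch '[[[0,0,0.15],[0,0,0],0],[[0,0,0],[0,0,0],0]]'
python3 -m inch '[[[0,0,0.15],[0,0,0],0],[[0,0,0],[0,0,0],0]]'
```

```text
t: 3.35
eef_pos: [0.5123, -0.2039, 0.1202]
orientation: [0.997, -0.078, -0.0, -0.0]
contact_force: [-0.4, 0.3, 0.6]
grip_width: 0.0001
finger_force: 0.5
t: 3.55
eef_pos: [0.5123, -0.2039, 0.1196]
orientation: [0.997, -0.078, 0.0, -0.0]
contact_force: [-4.0, 0.3, 11.0]
grip_width: 0.0003
finger_force: 5.8
```

```bash

python3 -m inch '[[[0,0,-2],[0,0,0],0],[[0,0,-3],[0,0,0],0],[[0,0,-3],[0,0,0],0],[[1.6,2.9,0],[0,0,0],0],[[1.6,2.9,0],[0,0,0],0],[[0,0,0],[0,0,0],0],[[0,0,0],[0,0,0],0]]'
python3 - <<'E'
from h import *
from cell import bot
s=bot.state();go(s,[.535,-.266,.12])
c=bot.read_camera("wrist");d=bot.read_camera("side")
cv2.imwrite("pics/w2.png",np.vstack([c["pixels"][60:300,100:580],cv2.resize(d["pixels"][130:240,340:480],(480,330))]))
T=np.eye(4);T[:3,:3]=Ro.from_quat(s["orientation"]).as_matrix();T[:3,3]=s["eef_pos"]
c["camera_from_world"]=np.linalg.inv(T@c["T_tool_cam"]);W=cloud(c)
m=mask(c["pixels"],"green")>0;P=W[m];q=Ro.from_euler('z',.1557).apply(P-P.mean(0))
print(P.mean(0),np.percentile(q,[1,99],axis=0),np.median(P,0))
E
```

```text
t: 4.25
eef_pos: [0.5347, -0.2664, 0.1982]
orientation: [0.997, -0.079, -0.0, -0.0]
contact_force: [0.1, 0.1, 0.5]
grip_width: -0.0
finger_force: 0.0
t 4.25 pos [ 0.5347 -0.2664  0.1982] F [0.1 0.1 0.5] grip -0.0
shift cm [ 0.03 -0.04  7.82] turn [-0.001  0.001 -0.002]
[ 0.52395128 -0.26565054  0.04984467] [[-0.02702321 -0.01471455 -0.0133499 ]
 [ 0.02061551  0.01577827  0.00627062]] [ 0.52322736 -0.26583896  0.04757771]
```

View pics/w2.png

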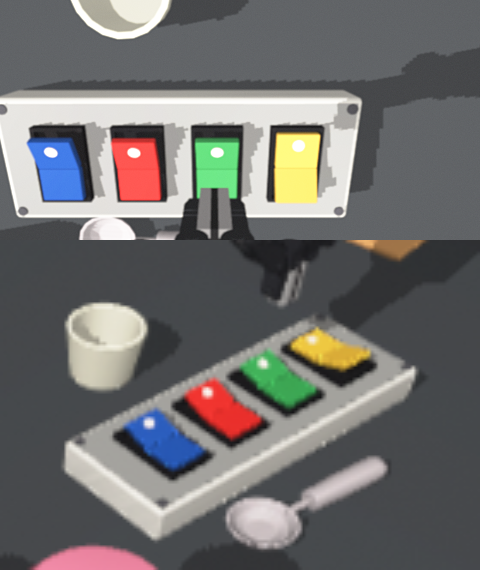

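Red now tilts like blue, so it is off (crop (137,165)). The fingers are in line with green at (217,165).

```bash

python3 -m inch '[[[0,0,3],[0,0,0],0],[[0,0,2.5],[0,0,0],0],[[0,0,0.6],[0,0,0],0],[[0,0,0.3],[0,0,0],0],[[0,0,0.3],[0,0,0],0],[[0,0,0.3],[0,0,0],0],[[0,0,0.3],[0,0,0],0],[[0,0,0],[0,0,0],0]]'
python3 -m inch '[[[0,0,0.2],[0,0,0],0],[[0,0,0.2],[0,0,0],0],[[0,0,0],[0,0,0],0]]'
```

```text
t: 5.15
eef_pos: [0.5357, -0.2665, 0.1265]
orientation: [0.997, -0.078, 0.001, 0.0]
contact_force: [1.7, -0.5, 2.8]
grip_width: 0.0001
finger_force: 1.3
t: 5.45
eef_pos: [0.5348, -0.2663, 0.1217]
orientation: [0.997, -0.078, -0.0, -0.0]
contact_force: [1.6, 0.0, 2.2]
grip_width: -0.0003
finger_force: 1.1
```

```bash

python3 -m inch '[[[0,0,0.15],[0,0,0],0],[[0,0,0],[0,0,0],0]]'
python3 -m inch '[[[0,0,0.15],[0,0,0],0],[[0,0,0],[0,0,0],0]]'
```

```text
t: 5.65
eef_pos: [0.5348, -0.2662, 0.1201]
orientation: [0.997, -0.078, -0.0, -0.0]
contact_force: [1.2, -0.3, 1.4]
grip_width: -0.0003
finger_force: 0.8
t: 5.85
eef_pos: [0.5348, -0.2662, 0.1196]
orientation: [0.997, -0.078, 0.0, 0.0]
contact_force: [-1.5, 0.4, 10.7]
grip_width: -0.0
finger_force: 5.4
```

```bash

python3 -m inch '[[[0,0,-2],[0,0,0],0],[[0,0,-4],[0,0,0],0],[[0,0,-4.5],[0,0,0],0],[[0,0,-4.5],[0,0,0],0],[[0,0,-4.5],[0,0,0],0],[[0,0,-4.5],[0,0,0],0],[[0,0,0],[0,0,0],0]]'
python3 -m inch '[[[-0.7,-4,0],[0,0,0],0],[[-0.7,-4,0],[0,0,0],0],[[-0.7,-4,0],[0,0,0],0],[[-0.7,-4,0],[0,0,0],0],[[-0.7,-4,0],[0,0,0],0],[[-0.7,-4,0],[0,0,0],0],[[-0.7,-4,0],[0,0,0],0],[[-0.7,-4,0],[0,0,0],0]]'
python3 -m inch '[[[-0.7,-4,0],[0,0,0],0],[[-0.6,-3.5,0],[0,0,0],0],[[0,0,0],[0,0,0],0],[[0,0,0],[0,0,0],0]]'
python3 - <<'E'
from h import *
from cell import bot
s=bot.state();go(s,[.5285,.2158,.30])
c=bot.read_camera("side");d=bot.read_camera("wrist")
cv2.imwrite("pics/s3.png",cv2.resize(c["pixels"][130:240,340:480],(560,440)));cv2.imwrite("pics/w3.png",d["pixels"])
E
```

```text
t: 6.55
eef_pos: [0.5357, -0.2667, 0.3648]
orientation: [0.997, -0.078, 0.004, 0.001]
contact_force: [0.8, -0.6, 0.3]
grip_width: 0.0001
finger_force: 0.0
t: 7.35
eef_pos: [0.517, -0.0141, 0.3614]
orientation: [0.999, -0.026, -0.0, -0.029]
contact_force: [-0.3, -0.5, -0.9]
grip_width: 0.0002
finger_force: 0.0
t: 7.75
eef_pos: [0.5071, 0.0205, 0.3666]
orientation: [0.999, 0.001, -0.0, -0.043]
contact_force: [-0.0, 0.4, 0.4]
grip_width: -0.0002
finger_force: 0.0
t 7.75 pos [0.5071 0.0205 0.3666] F [-0.   0.4  0.4] grip -0.0
shift cm [  2.17 -18.87   8.33] turn [-0.087  0.008  0.157]
```

View pics/s3.png

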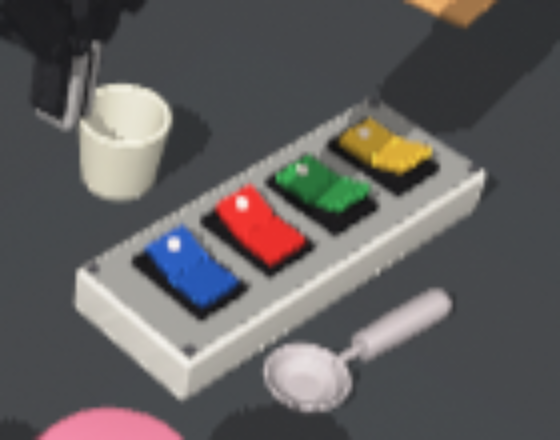

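View pics/w3.png

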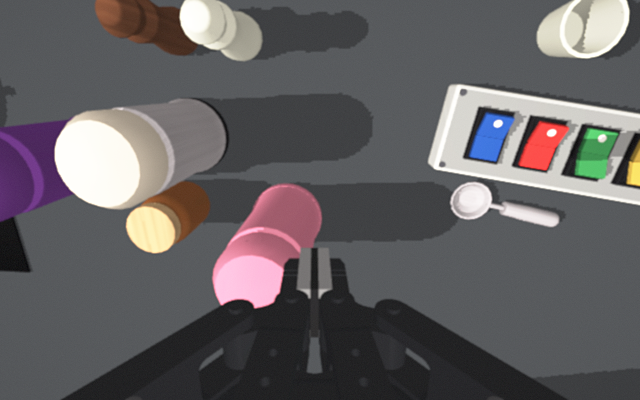

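Green now matches yellow (on) and red is off. The grinder's lid is at (112,158). The tool has tilted slightly, so I'm checking the joints.

```bash
python3 - <<'E'
from h import *
from cell import bot
s=bot.state();print(s["qpos"].round(3))
for y in(-.1557,.1,.25,.39):go(s,[.5285,.2158,.30],y)
E
```

```text
[-1.000e-03  1.950e-01  8.700e-02  1.463e+00  8.700e-02  3.141e+00]
t 7.85 pos [0.5073 0.02   0.3664] F [ 0.  -0.   0.1] grip -0.0
shift cm [  2.14 -18.93   8.31] turn [-0.087  0.008  0.156]
t 7.85 pos [0.5073 0.02   0.3664] F [ 0.  -0.   0.1] grip -0.0
shift cm [  2.14 -18.93   8.31] turn [-0.087 -0.003 -0.1  ]
t 7.85 pos [0.5073 0.02   0.3664] F [ 0.  -0.   0.1] grip -0.0
shift cm [  2.14 -18.93   8.31] turn [-0.086 -0.01  -0.249]
t 7.85 pos [0.5073 0.02   0.3664] F [ 0.  -0.   0.1] grip -0.0
shift cm [  2.14 -18.93   8.31] turn [-0.086 -0.016 -0.389]
```

```bash

python3 -m inch '[[[0,0,0],[0,0,-0.14],0],[[0,0,0],[0,0,-0.14],0],[[0,0,0],[0,0,-0.14],0],[[0,0,0],[0,0,-0.14],0],[[0,0,0],[0,0,-0.14],0],[[0,0,0],[0,0,0],0],[[0,0,0],[0,0,0],0]]'
python3 - <<'E'
from h import *
from cell import bot
s=bot.state();print(s["qpos"].round(3))
go(s,[.5285,.2158,.30],.7)
E
```

```text
t: 8.55
eef_pos: [0.5072, 0.02, 0.3663]
orientation: [0.939, 0.341, 0.014, -0.041]
contact_force: [0.5, 0.6, -0.5]
grip_width: -0.0
finger_force: 0.0
[-1.000e-03  1.950e-01  8.700e-02  1.463e+00  8.700e-02  2.445e+00]
t 8.55 pos [0.5072 0.02   0.3663] F [ 0.5  0.6 -0.5] grip -0.0
shift cm [ 13.78 -13.16   8.31] turn [-0.068 -0.055 -0.004]
```

```bash

python3 -m inch '[[[0,0,0],[-0.068,-0.055,0],0],[[2.8,-2.7,0],[0,0,0],0],[[2.8,-2.7,0],[0,0,0],0],[[2.8,-2.7,0],[0,0,0],0],[[2.8,-2.7,0],[0,0,0],0],[[2.8,-2.7,0],[0,0,0],0],[[0,0,0],[0,0,0],0],[[0,0,0],[0,0,0],0]]'
python3 - <<'E'
from h import *
from cell import bot
s=bot.state();print(s["qpos"].round(3))
go(s,[.5285,.2158,.30],.7)
c=bot.read_camera("wrist")
T=np.eye(4);T[:3,:3]=Ro.from_quat(s["orientation"]).as_matrix();T[:3,3]=s["eef_pos"]
c["camera_from_world"]=np.linalg.inv(T@c["T_tool_cam"]);W=cloud(c)
h=cv2.cvtColor(c["pixels"],cv2.COLOR_BGR2HSV);m=cv2.inRange(h,(12,12,110),(32,110,255))
n,l,st,ce=cv2.connectedComponentsWithStats(m);i=1+st[1:,4].argmax()
P=W[(l==i)&(W[...,2]>.15)&(W[...,2]<.21)];t=P[P[:,2]>np.percentile(P[:,2],99)-.003]
print(st[i],len(P),P[:,2].max(),(t.min(0)+t.max(0))/2,t.max(0)-t.min(0),cv2.minEnclosingCircle(P[:,:2].astype(np.float32)))
E
```

```text
t: 9.35
eef_pos: [0.527, 0.2145, 0.3659]
orientation: [0.939, 0.343, -0.0, 0.0]
contact_force: [-0.2, 0.2, 0.4]
grip_width: 0.0
finger_force: 0.0
[ 3.870e-01  3.060e-01  2.370e-01  1.503e+00 -1.000e-03  2.829e+00]
t 9.35 pos [0.527  0.2145 0.3659] F [-0.2  0.2  0.4] grip 0.0
shift cm [ 0.2  -0.01  6.59] turn [ 0.001  0.001 -0.   ]
[ 215  135  153  113 6169] 3729 0.19275093934291193 [0.53386602 0.19705062 0.19066546] [0.05451495 0.02892775 0.00417095] ((0.5294225811958313, 0.21549013257026672), 0.0432141050696373)
```

```bash

python3 -m inch '[[[0.2,0,3],[0,0,0],0],[[0,0,3],[0,0,0],0],[[0,0,2.5],[0,0,0],0],[[0,0,0.8],[0,0,0],0],[[0,0,0.3],[0,0,0],0],[[0,0,0.3],[0,0,0],0],[[0,0,0.3],[0,0,0],0],[[0,0,0],[0,0,0],0]]'
python3 -m inch '[[[0,0,0.3],[0,0,0],0],[[0,0,0],[0,0,0],0],[[0,0,0],[0,0,0],0]]'
```

```text
t: 10.2
eef_pos: [0.5289, 0.2151, 0.2649]
orientation: [0.939, 0.343, 0.001, 0.0]
contact_force: [0.0, -0.6, -0.5]
grip_width: -0.0002
finger_force: 0.0
t: 10.5
eef_pos: [0.5289, 0.2152, 0.2618]
orientation: [0.939, 0.343, 0.001, 0.0]
contact_force: [0.7, -0.5, 3.5]
grip_width: -0.0002
finger_force: 1.5
```

```bash

python3 -m inch '[[[0,0,0.3],[0,0,0],0],[[0,0,0],[0,0,0],0],[[0,0,0],[0,0,0],0]]'
python3 -m inch '[[[0,0,0.15],[0,0,0],0],[[0,0,0],[0,0,0],0],[[0,0,0],[0,0,0],0]]'
```

```text
t: 10.8
eef_pos: [0.5289, 0.2152, 0.2587]
orientation: [0.939, 0.343, 0.001, 0.0]
contact_force: [1.8, -0.3, 4.1]
grip_width: 0.0002
finger_force: 2.5
t: 11.1
eef_pos: [0.5289, 0.2152, 0.2576]
orientation: [0.939, 0.343, 0.001, 0.0]
contact_force: [0.6, -0.5, 8.0]
grip_width: 0.0003
finger_force: 4.3
```

```bash

Z='[[0,0,0],[0,0,0],0]'
python3 -m inch '[[[0,0,0.1],[0,0,0],0],[[0,0,0],[0,0,0],0],[[0,0,0],[0,0,0],0]]'
for i in 1 2 3 4 5; do python3 -m inch '[[[0,0,0],[0,0,0],0],[[0,0,0],[0,0,0],0],[[0,0,0],[0,0,0],0],[[0,0,0],[0,0,0],0],[[0,0,0],[0,0,0],0],[[0,0,0],[0,0,0],0],[[0,0,0],[0,0,0],0],[[0,0,0],[0,0,0],0]]' | egrep 't:|contact|pos'; done
```

```text
t: 11.4
eef_pos: [0.5289, 0.2152, 0.2575]
orientation: [0.939, 0.343, 0.001, 0.0]
contact_force: [-1.6, -2.1, 15.3]
grip_width: -0.0001
finger_force: 7.8
t: 12.2
eef_pos: [0.5289, 0.2152, 0.2575]
contact_force: [-1.2, -0.6, 16.2]
t: 13.0
eef_pos: [0.5289, 0.2152, 0.2575]
contact_force: [-1.1, -2.4, 15.2]
t: 13.8
eef_pos: [0.5289, 0.2152, 0.2575]
contact_force: [-1.1, -1.2, 15.6]
t: 14.6
eef_pos: [0.5289, 0.2152, 0.2575]
contact_force: [-1.7, -1.6, 16.7]
t: 15.4
eef_pos: [0.5289, 0.2152, 0.2575]
contact_force: [-2.0, -1.8, 16.0]
```

Lid held fully down for 4 s. Releasing and checking.

```bash

python3 -m inch '[[[0,0,-0.5],[0,0,0],0],[[0,0,-1],[0,0,0],0],[[0,0,-3],[0,0,0],0],[[0,0,-4],[0,0,0],0],[[0,0,-4],[0,0,0],0],[[0,0,0],[0,0,0],0],[[0,0,0],[0,0,0],0],[[0,0,0],[0,0,0],0]]'
python3 - <<'E'
from h import *
from cell import bot
c=bot.read_camera("side");cv2.imwrite("pics/s4.png",c["pixels"]);W=cloud(c)
h=cv2.cvtColor(c["pixels"],cv2.COLOR_BGR2HSV);m=cv2.inRange(h,(12,15,120),(32,110,255))
P=W[(m>0)&(W[...,2]>.14)&(W[...,2]<.21)&(abs(W[...,0]-.4)<.3)]
print(P[:,2].max(),cv2.minEnclosingCircle(P[:,:2].astype(np.float32)))
E
```

```text
t: 16.2
eef_pos: [0.5281, 0.215, 0.3797]
orientation: [0.939, 0.343, -0.001, 0.0]
contact_force: [-0.8, 0.2, -0.8]
grip_width: -0.0002
finger_force: 0.0
0.19345742635577234 ((0.5285128355026245, 0.2162463217973709), 0.04322610795497894)
```

View pics/s4.png

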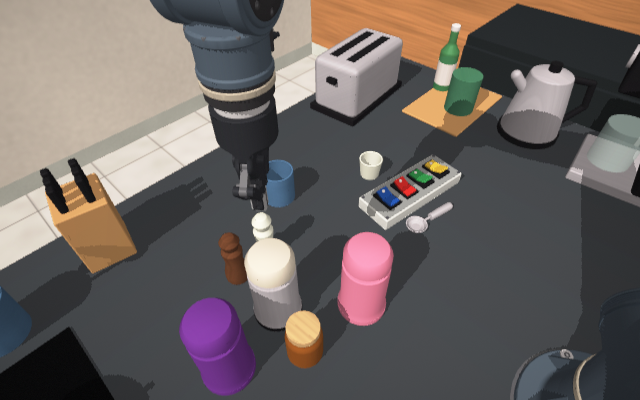

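The lid at (270,262) is up at its starting height, the grinder hasn't shifted, and the arm is clear of everything.

```bash
python3 -c "
from cell import bot
print(bot.sign_off())"
```

```text
the job is handed in; nothing more can be done
None
```

The job is handed in at about 16 s: the kettle was switched off, then the grinder on, and its lid was held fully down for about 4 s and came back up; nothing else was moved.

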